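# Hang the blue photo holder on the twin-pin stand

### The arm

A 7-joint arm with a two-finger parallel gripper is mounted at the origin on the work surface. World frame = base frame: x ahead of the robot, y to its left, z up, the work surface at z = 0. Lengths are in m, angles in rad, forces in N, time in s.
With the tool pointing down it reaches from about 0.425 to 0.925 m from the base axis. Payload 6.8 kg.
Tool frame: the origin (TCP) lies on the front face of the gripper's body, between the roots of the fingers; the fingertips stand 73 mm ahead of it and the grasp point (between the pads) lies 54 mm ahead of it; z points along the fingers, y is the direction in which the jaws open and shut (so a half turn about z gives the same grasp; the last joint's range is limited). The gripper opens to 85 mm and grips with 20 to 120 N. Pads are 22 mm wide; open, the fingers measure 114 mm over their backs; the gripper's body (76 mm by 85 mm) begins 54 mm behind the grasp point. The pads swing forward as they close: fully open they stand 13 mm farther back than shut.
Start: joints at [-1.306, 0.477, 0.022, 1.555, -0.011, 1.109, -0.083], TCP at [0.246, 0.629, 0.304] pointing down, gripper open.
Joint ranges: [-2.96, 2.96], [-0.34, 2.1], [-1.41, 1.46], [0.24, 2.44], [-1.37, 4.51], [0.17, 1.92], [-2.96, 2.96]. Speed limits (rad/s): [2.39, 2.39, 3.14, 3.14, 3.14, 3.14, 3.14].

### API

Orientations are given as a rotation vector (axis times angle).
In Python, from bench import * gives the robot as it stands.
- The arm moves only by the tool jog_arm, never from a script. Its argument "plan" is a list of rows, each a list of 2 entries, a list of its own where there are three numbers: the shift along the world's x, y, z in cm, then the turn about the world's z in rad. In form: [[[tx, ty, tz], twist], ...]. A call has 1 to 12 rows; each row shifts and turns the commanded pose from where the row before left it; what a row does not reach is not made up. A row lasts 1/10 s, in which the tool goes at most 50 mm and 8.59 degrees, less where a joint would pass 70% of its speed; a pose out of reach is approached as far as the arm can. A call is refused whole if a number of a shift passes 5 or a number of a turn 0.15, either way. A call with a gripper value outside its range is refused whole. "hand" is the finger opening in cm, from 0 to 8.54, set as the call begins (left out, the last holds). The fingers move at their own pace and stop on an object; "grip_force" is the grip in N (left out, the last holds). Time passes only in rows, so rows that do not move let the fingers close. It gives the time, the measured TCP pose, the force and the opening at its end, in the units of the state.
- get_obs(): the state, without advancing time (a new reading comes with each control period).
- grab_frame(name): name is "scene" or "top"; returns the picture (420x560x3 uint8, red, green, blue); there is no depth.
- get_calibration(name): a dict with "intrinsics" (3x3 intrinsics, pixels), "xyz" and "orientation" of the camera in the world. Camera axes: x right, y down, z forward; pixel columns grow to the right and rows downward; lengths in m; the calibration is good to about 2 mm. A picture is of the moment at which its call begins. get_calibration takes no time and is no camera call.
- hand_in(): hands the job in, once; it reports no verdict.
The state is a dict: "clock": time; "joints": joint angles; "qvel": joint speeds; "tau": joint torques, N m; "tcp_pos": TCP position; "orientation": TCP orientation; "contact_force": force on the tool from outside, world axes, zero at the start; "moment": the same for the moment, N m; "grip_width": finger opening in m.
Only numpy, scipy, OpenCV 4.12 (cv2) and the standard library are available. Lean on these libraries where they do the work, as an engineer would, in place of code of your own. Each camera call takes 0.05 s, during which the arm holds its last target. There are 200 camera calls.

### The job

Pick up the photo holder with the blue acrylic panel and hang it on the twin-pin stand: both pins up through the two eyes of its steel crossbar, the bar resting level on both brass collars, and let go. Leave the amber photo holder and the blue glass bottle where they stand.

Things in the scene. Friction and masses are not known exactly. Their poses are not given: they have to be found in the camera images.
- holder_grip (a point): Blue photo holder, loose, 0.25 kg. Steel bar 190 (y) x 44 x 5 mm, two eyes d24 at y=+-70; under it a blue acrylic panel 64 wide on a foot 70 x 64. Point: on the axis of the dark clip on the bar's middle, 14 thick (x, grip across it) x 34 (y) x 44 tall, blue on top. Point is 16 below clip top, 28 above bar top, 33 above bar underside, 123 above foot underside. z up. Same after a half turn.
- stand_seat (a point): Fixed twin-pin stand: dark wood base 60 x 200 x 12 mm, two brass posts d14 at y=+-70, each with a flat collar d44, top 122 above the shelf, and on it an upright steel pin d8, 26 tall, last 8 tapered. Point: midway between the pins at collar-top height, where the bar's underside rests (the holder's foot then hangs 20 above the base, between the posts). z up, y from pin to pin.
- amber_grip (a point): Amber photo holder, stays standing where it is: same shape and sizes as the blue one, but panel, foot and clip top are amber-orange. Point on its clip's axis, 28 mm above the bar's top, 123 above the foot's underside; z up, y along the bar.
- bottle: A closed cobalt-blue glass bottle 64 mm in diameter and 160 mm tall with a cork-coloured stopper; stays where it is, standing. Origin at the centre of its underside, z up.
Not all that is in view belongs to the job. Leave any red or turquoise look-alike of the part that bears holder_grip alone. Leave any turquoise look-alike of the part that bears stand_seat alone.

How it is judged:
By the outcome, as a careful person would: the job done as asked, in the order asked, and still so for the second after the job is handed in, with the robot touching nothing.
It also fails if it takes over 48 s, if anything falls off the work surface, if the arm or the gripper's body presses on something with over 40 N, if the wrist force passes 120 N, or if a joint passes its speed limit or range.

## Working session

There is one attempt and no reset: what is moved stays moved. The work goes in short steps, Python scripts to look and compute and a tool call to move; the robot and the scene stay as the last step left them, time stands still between calls to the robot, and variables do not carry over. Pictures are saved under pics/ and viewed, about 8 in all and at most 12, crops included, and the job is handed in when it is done.

Besides the shell and the picture viewer there is one more tool, called after "Request:" by a JSON object that holds its "op" and its "data", one argument or row to a line. jog_arm: Moves the arm, as the interface text tells. Its arguments: {"type":"object","properties":{"plan":{"type":"array","items":{"type":"array"}},"hand":{"type":"number"},"grip_force":{"type":"number"}},"required":["plan"]}

```bash
mkdir -p pics
python3 - <<'E'
from bench import *
import cv2
for n in("scene","top"):
    f=grab_frame(n); cv2.imwrite(f"pics/{n}0.png",cv2.resize(f[:,:,::-1],(784,588),interpolation=cv2.INTER_CUBIC))
    cv2.imwrite(f"pics/raw_{n}0.png",f[:,:,::-1])
    print(get_calibration(n))
print(get_obs())
E
```

```text
{'intrinsics': array([[442.95427052,   0.        , 277.42570735],
       [  0.        , 442.95427052, 211.88044656],
       [  0.        ,   0.        ,   1.        ]]), 'xyz': array([1.16709813, 0.52368799, 0.72521834]), 'orientation': array([-1.04648405, -2.25645988,  1.18678507])}
{'intrinsics': array([[479.60307917,   0.        , 274.09980863],
       [  0.        , 479.60307917, 214.60547761],
       [  0.        ,   0.        ,   1.        ]]), 'xyz': array([ 0.31037044, -0.07659248,  1.34322795]), 'orientation': array([-2.14270248,  2.13709802, -0.15940545])}
{'clock': 0.1, 'joints': array([-1.3061153 ,  0.47775594,  0.02237062,  1.55631614, -0.01146618,
        1.10929361, -0.08312395]), 'qvel': array([ 3.69707618e-04, -2.17739995e-03, -1.74588283e-04, -9.08221313e-04,
        6.59221661e-05, -1.58454935e-04, -7.78469971e-05]), 'tau': array([ 4.20767828e-03, -5.97766507e+01,  1.61374222e+00, -2.81957871e+01,
        1.28311824e-02,  5.09069388e-03, -3.34675622e-05]), 'tcp_pos': array([0.24571874, 0.6282625 , 0.30301296]), 'orientation': array([-5.82172290e-01, -3.08703352e+00,  2.57356264e-03]), 'contact_force': array([ 0.07051649, -0.498673  , -0.43574966]), 'moment': array([ 0.03575357,  0.02552933, -0.0159213 ]), 'grip_width': 0.08522637907059648}
```

View pics/scene0.png

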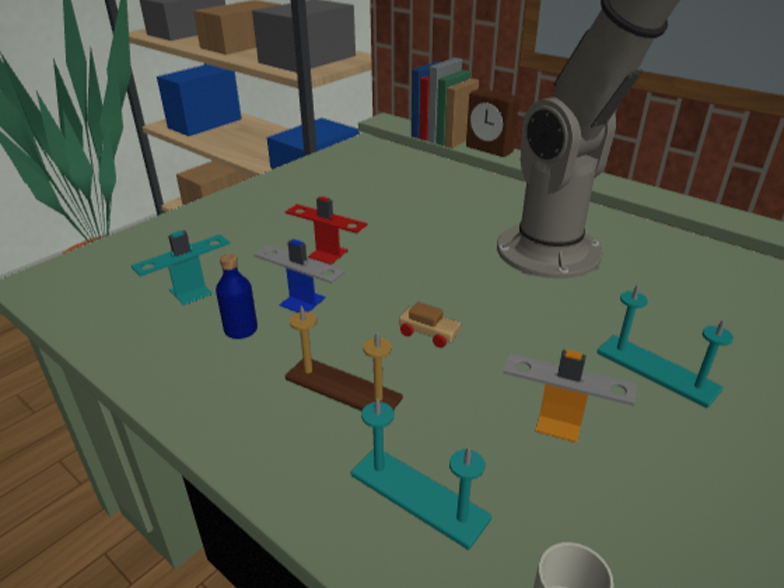

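View pics/top0.png

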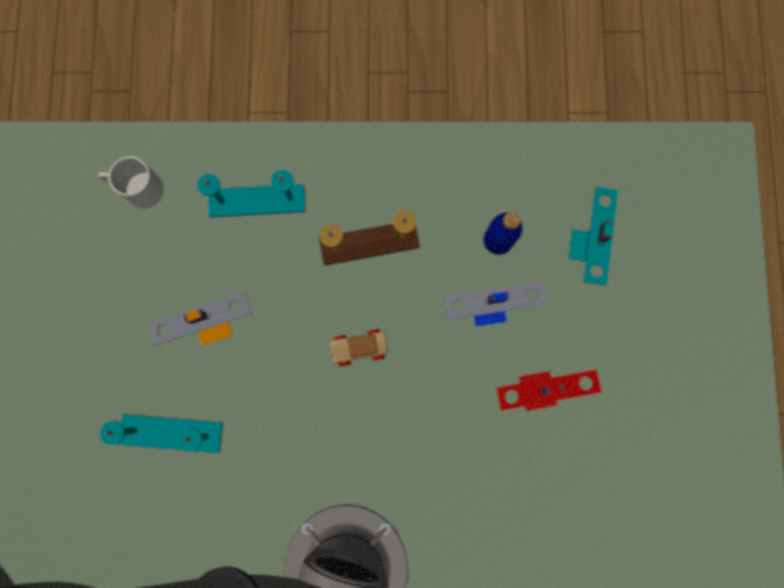

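The scene view shows the blue holder at about (298,275) and the brass and wood stand at (340,360). In the top view they are at (495,302) and (368,240). Next I enlarge both in each view.

Run:
```python
import cv2,numpy as np
def crop(n,x,y,w,h,s=4):
    f=cv2.imread(f"pics/raw_{n}0.png")[y:y+h,x:x+w]
    c=cv2.resize(f,None,fx=s,fy=s,interpolation=cv2.INTER_CUBIC)
    for i in range(0,w,10): cv2.line(c,(i*s,0),(i*s,8 if (x+i)%50 else 18),(255,255,255),1)
    for i in range(0,h,10): cv2.line(c,(0,i*s),(8 if (y+i)%50 else 18,i*s),(255,255,255),1)
    return c
a=crop("top",310,190,100,60,8); 
b=crop("top",220,140,100,60,8)
cv2.imwrite("pics/c1.png",np.vstack([a,b])[:, :][:960])
cv2.imwrite("pics/c1.png",cv2.resize(np.vstack([a,b]),(600,720))) if 0 else None
S=5
def row(c): return c
cv2.imwrite("pics/topc.png",np.vstack([crop("top",310,190,100,50,6),crop("top",220,145,100,50,6)]))
cv2.imwrite("pics/scc.png",np.hstack([crop("scene",175,160,80,140,4),crop("scene",200,210,100,140,4)]))
```

```text
(no output)
```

View pics/topc.png

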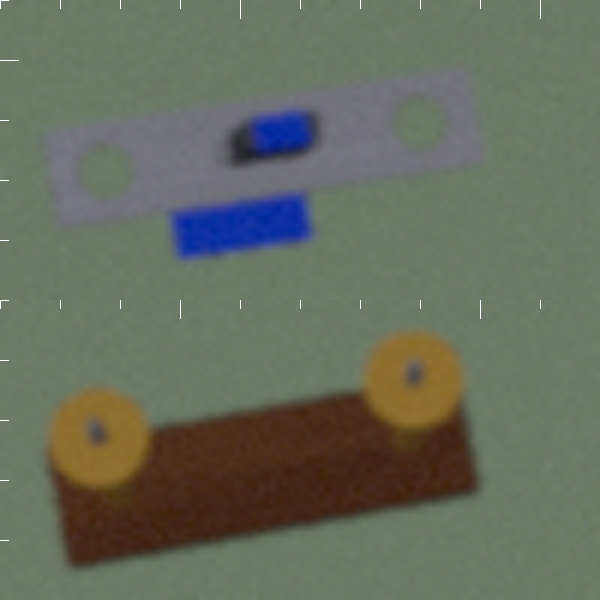

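View pics/scc.png

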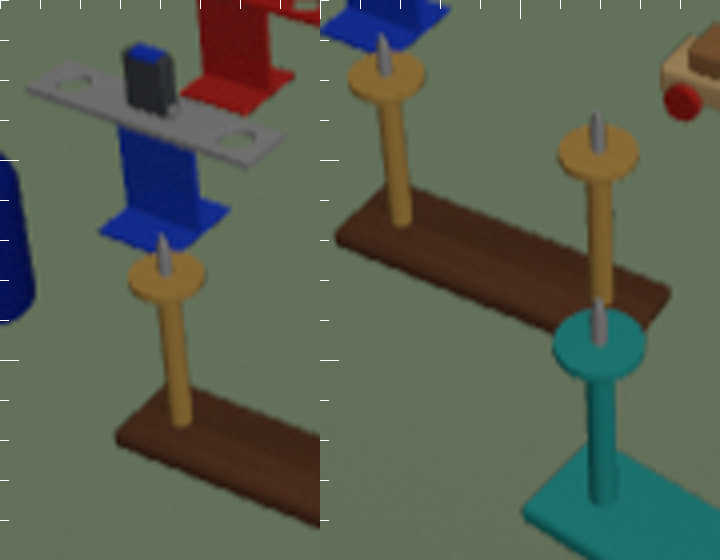

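Top crop: blue bar eyes at crop (105,170) and (419,122), collars at (100,138) and (414,81). Scene crop: eyes at (73,83) and (238,140), collars at (67,75) and (278,150). I'll triangulate from these.

```bash
cat > h.py <<'E'
import numpy as np
from scipy.spatial.transform import Rotation as R
from scipy.optimize import least_squares
from bench import *
C={n:get_calibration(n) for n in("scene","top")}
def ray(n,p):
    c=C[n];d=R.from_rotvec(c["orientation"]).apply(np.linalg.solve(c["intrinsics"],[*p,1.]))
    return c["xyz"],d/np.linalg.norm(d)
def onz(n,p,z):
    o,d=ray(n,p);return o+d*(z-o[2])/d[2]
def tri(pt,ps):
    A=[];b=[]
    for n,p in(("top",pt),("scene",ps)):
        o,d=ray(n,p);M=np.eye(3)-np.outer(d,d);A.append(M);b.append(M@o)
    x,r,_,_=np.linalg.lstsq(np.vstack(A),np.hstack(b),rcond=None);return x
def proj(n,X):
    c=C[n];v=R.from_rotvec(c["orientation"]).inv().apply(np.asarray(X)-c["xyz"])@c["intrinsics"].T
    return (v/v[...,2:])[...,:2]
E
python3 - <<'E'
from h import *
np.set_printoptions(precision=4,suppress=True)
t1=lambda x,y:(310+x/6,190+y/6); t2=lambda x,y:(220+x/6,145+y/6)
s1=lambda x,y:(175+x/4,160+y/4); s2=lambda x,y:(200+x/4,210+y/4)
def rep(nm,T,S,z):
    P=[onz("top",t,z) for t in T];Q=[onz("scene",t,z) for t in S]
    for L,X in(("top",P),("scene",Q)):
        d=X[0]-X[1];print(nm,L,(X[0]+X[1])/2,"len",np.linalg.norm(d),"yaw",np.arctan2(-d[0],d[1]))
E_=[t1(105,170),t1(419,122)];Es=[s1(238,140),s1(73,83)]
rep("eyes",E_,Es,.0925)
co=[t2(100,138),t2(414,81)];cs=[s2(278,150),s2(67,75)]
rep("collar",co,cs,.122)
for a,b in zip(E_+co,Es+cs): print("tri",tri(a,b))
print("corners",np.mean([onz("top",t1(*p),.095) for p in((45,133),(468,68),(487,160),(63,227))],0))
print("clip",onz("top",t1(282,132),.139), onz("scene",s1(147,53),.139))
b=onz("top",(512/1.4,220/1.4),.16);print("bottle",b)
o=get_obs();print(R.from_rotvec(o["orientation"]).as_matrix())
E
```

```text
eyes top [ 0.5044 -0.2809  0.0925] len 0.1400785224258537 yaw 0.15529933564280274
eyes scene [ 0.4985 -0.282   0.0925] len 0.14309864437604583 yaw 0.15017314798664858
collar top [ 0.6347 -0.0413  0.122 ] len 0.13937795394586946 yaw 0.18662118053519708
collar scene [ 0.6332 -0.0388  0.122 ] len 0.1386596769484189 yaw 0.19298552788038995
tri [ 0.4918 -0.2098  0.0953]
tri [ 0.5138 -0.3484  0.0965]
tri [0.6208 0.0283 0.1222]
tri [ 0.6468 -0.1087  0.1215]
corners [ 0.5036 -0.2821  0.095 ]
clip [ 0.5032 -0.2818  0.139 ] [ 0.5001 -0.2804  0.139 ]
bottle [ 0.6411 -0.3037  0.16  ]
[[-0.9313  0.3642 -0.0004]
 [ 0.3642  0.9313 -0.0016]
 [-0.0002 -0.0016 -1.    ]]
```

Request:
{"op": "jog_arm", "data": {
  "plan": [
    [[2.5,-3.1,0],-0.043],
    [[2.5,-3.1,0],-0.043],
    [[2.5,-3.1,0],-0.043],
    [[2.5,-3.1,0],-0.043],
    [[2.5,-3.1,0],-0.043],
    [[2.5,-3.1,0],-0.043],
    [[2.5,-3.1,0],-0.043],
    [[2.5,-3.1,0],-0.043],
    [[2.5,-3.1,0],-0.043],
    [[2.5,-3.1,0],-0.043],
    [[2.5,-3.1,0],-0.043],
    [[2.5,-3.1,0],-0.043]
  ],
  "hand": 8.54
}}

```text
clock: 1.3
tcp_pos: [0.5464, 0.2552, 0.3036]
orientation: [-1.353, -2.835, 0.001]
contact_force: [0.6, 1.6, -0.6]
grip_width: 0.0853
```

```bash
cat > st.py <<'E'
from h import *
np.set_printoptions(precision=4,suppress=True)
o=get_obs();M=R.from_rotvec(o["orientation"]).as_matrix()
print(o["clock"],o["joints"],o["tcp_pos"],"yang",np.arctan2(M[1,1],M[0,1]),"tilt",M[:2,2],"F",o["contact_force"],"w",o["grip_width"])
E
python3 st.py
```

```text
1.3 [-0.7504  0.3649  0.272   1.7492 -0.1113  1.0431  0.2411] [0.5464 0.2552 0.3036] yang 0.6802944483853427 tilt [-0.0006 -0.0002] F [ 0.5999  1.6056 -0.5552] w 0.08526071839308182
```

Request:
{"op": "jog_arm", "data": {
  "plan": [
    [[-0.2,-4.4,0],-0.044],
    [[-0.2,-4.4,0],-0.044],
    [[-0.2,-4.4,0],-0.044],
    [[-0.3,-4.4,0],-0.044],
    [[-0.4,-4.4,0],-0.044],
    [[-0.4,-4.4,0],-0.044],
    [[-0.4,-4.4,0],-0.044],
    [[-0.4,-4.4,0],-0.044],
    [[-0.4,-4.4,0],-0.044],
    [[-0.5,-4.4,0],-0.044],
    [[-0.5,-4.4,0],-0.044],
    [[-0.5,-4.4,0],-0.044]
  ]
}}

```text
clock: 2.5
tcp_pos: [0.5013, -0.2728, 0.3037]
orientation: [-2.046, -2.384, -0.0]
contact_force: [0.3, -0.2, 0.2]
grip_width: 0.0853
```

Request:
{"op": "jog_arm", "data": {
  "plan": [
    [[0,0,0],0],
    [[0,0,0],0],
    [[0,0,0],0]
  ]
}}

```text
clock: 2.8
tcp_pos: [0.5021, -0.27, 0.3035]
orientation: [-2.041, -2.387, -0.001]
contact_force: [0.1, 0.2, 0.1]
grip_width: 0.0848
```

```bash
python3 st.py
```

```text
2.8 [-0.0785  0.3402  0.5862  1.8416 -0.2184  1.025   0.7516] [ 0.5021 -0.27    0.3035] yang 0.15576631924748757 tilt [-0.0006  0.001 ] F [0.1436 0.1936 0.0991] w 0.08483959806167969
```

Request:
{"op": "jog_arm", "data": {
  "plan": [
    [[0.1,-1.1,0],0],
    [[0,0,-2],0],
    [[0,0,-2],0],
    [[0,0,-2],0],
    [[0,0,-2],0],
    [[0,0,-2],0],
    [[0,0,-1],0],
    [[0,0,-1],0],
    [[0,0,-0.6],0],
    [[0,0,0],0],
    [[0,0,0],0]
  ]
}}

```text
clock: 3.9
tcp_pos: [0.5032, -0.2826, 0.1784]
orientation: [2.043, 2.385, 0.0]
contact_force: [-0.5, -0.3, -0.5]
grip_width: 0.0851
```

```bash
python3 st.py
python3 - <<'E'
from h import *
import cv2
a=grab_frame("top")[170:270,300:420,::-1]; b=grab_frame("scene")[110:240,150:270,::-1]
cv2.imwrite("pics/g1.png",np.hstack([cv2.resize(a,(480,400),interpolation=2),cv2.resize(b,(312,338),interpolation=2) if 0 else cv2.resize(b,(320,400),interpolation=2)]))
E
```

```text
3.9 [ 0.0176  0.5126  0.5083  1.9289 -0.3445  0.7852  0.872 ] [ 0.5032 -0.2826  0.1784] yang 0.15400230508677765 tilt [ 0.0008 -0.0003] F [-0.536  -0.2863 -0.536 ] w 0.0850806147784493
```

View pics/g1.png

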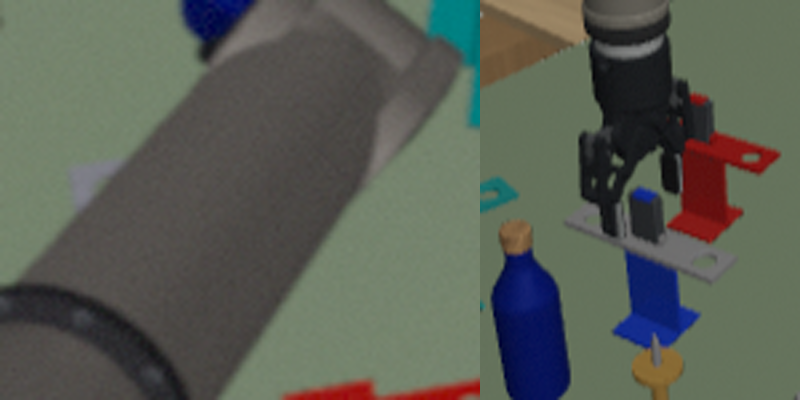

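The clip sits between the open fingers, which clear the bar, so I close the jaws.

Request:
{"op": "jog_arm", "data": {
  "plan": [
    [[0,0,0],0],
    [[0,0,0],0],
    [[0,0,0],0],
    [[0,0,0],0],
    [[0,0,0],0],
    [[0,0,0],0],
    [[0,0,0],0],
    [[0,0,0],0],
    [[0,0,0],0],
    [[0,0,0],0]
  ],
  "hand": 0,
  "grip_force": 50
}}

```text
clock: 5.0
tcp_pos: [0.5028, -0.2825, 0.178]
orientation: [2.044, 2.385, -0.0]
contact_force: [-0.9, -0.6, 2.1]
grip_width: 0.0135
```

Request:
{"op": "jog_arm", "data": {
  "plan": [
    [[0,0,1],0],
    [[0,0,2],0],
    [[0,0,2],0],
    [[0,0,2],0],
    [[0,0,2],0],
    [[0,0,2],0],
    [[0,0,2],0],
    [[0,0,1],0],
    [[0,0,0],0],
    [[0,0,0],0]
  ]
}}

```text
clock: 6.0
tcp_pos: [0.5025, -0.282, 0.3172]
orientation: [-2.043, -2.385, 0.0]
contact_force: [0.1, 0.7, -4.0]
grip_width: 0.0134
```

```bash
python3 st.py
python3 - <<'E'
from h import *
import cv2
b=grab_frame("scene")[60:280,130:330,::-1]
cv2.imwrite("pics/g2.png",cv2.resize(b,None,fx=2.7,fy=2.7,interpolation=2))
E
```

```text
6.0 [-0.0668  0.3378  0.5981  1.8128 -0.216   1.0575  0.7663] [ 0.5025 -0.282   0.3172] yang 0.15419036099175346 tilt [-0.0009  0.0006] F [ 0.1331  0.7125 -3.9763] w 0.013381303076738165
```

View pics/g2.png

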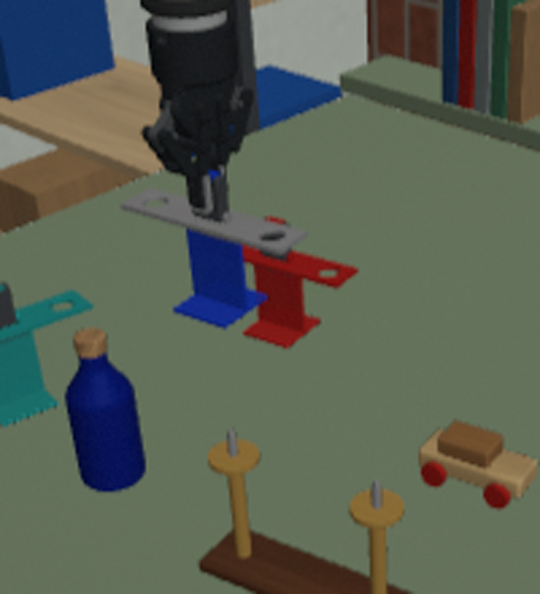

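The holder is gripped, hangs level, and nothing else was disturbed. I raise it and carry it over the stand.

Request:
{"op": "jog_arm", "data": {
  "plan": [
    [[0,0,2],0],
    [[0,0,2.5],0],
    [[0.5,1,0],0.004],
    [[1.2,2.2,0],0.004],
    [[1.6,3,0],0.004],
    [[1.8,3.2,0],0.004],
    [[1.8,3.2,0],0.004],
    [[1.8,3.2,0],0.004],
    [[1.6,3,0],0.004],
    [[1.4,2.6,0],0.003],
    [[1,1.8,0],0.003],
    [[0.5,0.9,0],0]
  ]
}}

```text
clock: 7.25
tcp_pos: [0.6353, -0.0384, 0.3611]
orientation: [-1.998, -2.422, 0.002]
contact_force: [-0.3, 0.7, -3.0]
grip_width: 0.0136
```

Request:
{"op": "jog_arm", "data": {
  "plan": [
    [[0,0,0],0],
    [[0,0,0],0],
    [[0,0,0],0],
    [[0,0,0],0]
  ]
}}

```text
clock: 7.65
tcp_pos: [0.6344, -0.043, 0.3632]
orientation: [2.006, 2.417, 0.0]
contact_force: [0.2, -0.1, -2.3]
grip_width: 0.0131
```

```bash
python3 st.py
```

```text
7.65 [-0.4027  0.393   0.5086  1.6117 -0.2021  1.1892  0.3345] [ 0.6344 -0.043   0.3632] yang 0.18555524390614045 tilt [ 0.0003 -0.0002] F [ 0.1638 -0.056  -2.2855] w 0.013075041634323761
```

Request:
{"op": "jog_arm", "data": {
  "plan": [
    [[0,0.2,-1],0],
    [[0,0,-2],0],
    [[0,0,-2],0],
    [[0,0,-2],0],
    [[0,0,-2],0],
    [[0,0,-1.5],0],
    [[0,0,-0.8],0],
    [[0,0,0],0],
    [[0,0,0],0],
    [[0,0,0],0]
  ]
}}

```text
clock: 8.65
tcp_pos: [0.6355, -0.0395, 0.251]
orientation: [2.002, 2.419, 0.002]
contact_force: [0.0, 0.5, -2.4]
grip_width: 0.0131
```

```bash
python3 st.py
python3 - <<'E'
from h import *
import cv2
f=grab_frame("scene")[:,:,::-1];cv2.imwrite("pics/raw_s3.png",f)
t=grab_frame("top")[:,:,::-1];cv2.imwrite("pics/raw_t3.png",t)
a=cv2.resize(f[170:300,190:310],None,fx=4,fy=4,interpolation=2)
b=cv2.resize(t[140:205,210:310],(800//2*1-80,208),interpolation=2)
c=np.zeros((520,800,3),np.uint8);c[:,:480]=a;c[:208,480:]=b
cv2.imwrite("pics/g3.png",c)
E
```

```text
8.65 [-0.3739  0.4977  0.4665  1.7292 -0.2627  0.9749  0.3799] [ 0.6355 -0.0395  0.251 ] yang 0.18791386797061618 tilt [0.002  0.0001] F [ 0.0136  0.5378 -2.4163] w 0.01306746589534903
```

View pics/g3.png

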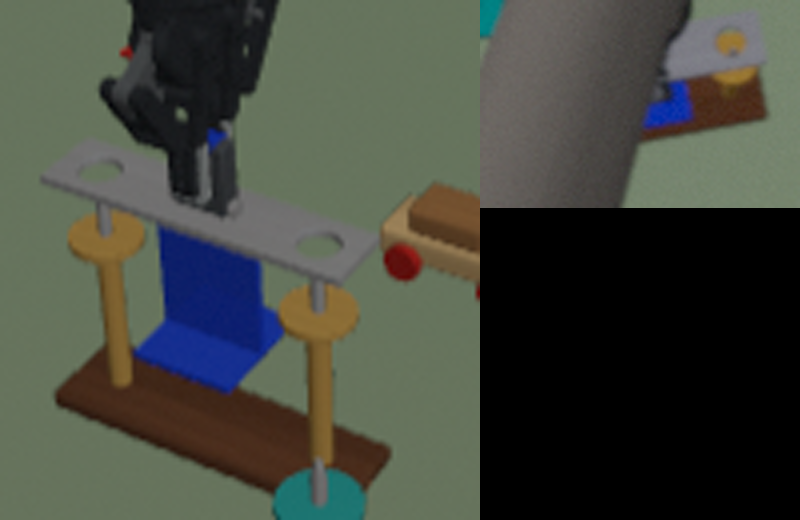

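Scene crop shows the eyes at (101,169) and (319,244), with the pins under the bar. The top crop has the right eye at (731,42). I'll compare these with the collar positions in each camera.

Run:
```python
from h import *
np.set_printoptions(precision=4,suppress=True)
z=.168
s=lambda x,y:(190+x/4,170+y/4)
c=np.array([np.cos(.188),np.sin(.188)]);
for nm,e,k in(("-y",s(101,168.5),(200+67/4,210+75/4)),("+y",s(319,243.5),(200+278/4,210+150/4))):
    d=(onz("scene",e,z)-onz("scene",k,.122))[:2]
    print("scene",nm,"eye",onz("scene",e,z),"eye-collar mm",d*1000,"tri local",[d@c*1000,(d@[-c[1],c[0]])*1000])
e=(210+251/3.2,140+42/3.2);k=(220+414/6,145+81/6)
print("top -y",onz("top",e,z),(onz("top",e,z)-onz("top",k,.122))[:2]*1000)
```

```text
scene -y eye [ 0.6462 -0.1063  0.168 ] eye-collar mm [-0.3251  0.5156] tri local [np.float64(-0.22303571615467488), np.float64(0.5672973287560146)]
scene +y eye [0.6204 0.0314 0.168 ] eye-collar mm [0.4698 2.1596] tri local [np.float64(0.8651548171530606), np.float64(2.0336922099285015)]
top -y [ 0.6489 -0.1071  0.168 ] [1.3003 2.6462]
```

Both eyes are within about 2 mm of the pins, against 8 mm of clearance. I shift slightly and lower.

Request:
{"op": "jog_arm", "data": {
  "plan": [
    [[0,-0.15,0],0],
    [[0,0,-0.6],0],
    [[0,0,-0.6],0],
    [[0,0,-0.6],0],
    [[0,0,-0.6],0],
    [[0,0,-0.6],0],
    [[0,0,-0.4],0],
    [[0,0,-0.2],0],
    [[0,0,0],0],
    [[0,0,0],0],
    [[0,0,0],0]
  ]
}}

```text
clock: 9.85
tcp_pos: [0.635, -0.0409, 0.2142]
orientation: [2.003, 2.42, 0.001]
contact_force: [-0.1, 0.5, -3.0]
grip_width: 0.0133
```

Request:
{"op": "jog_arm", "data": {
  "plan": [
    [[0,0,-0.1],0],
    [[0,0,-0.1],0],
    [[0,0,-0.1],0],
    [[0,0,0],0],
    [[0,0,0],0]
  ]
}}

```text
clock: 10.35
tcp_pos: [0.6348, -0.0409, 0.2108]
orientation: [-2.003, -2.42, 0.0]
contact_force: [0.4, 0.3, -2.1]
grip_width: 0.0133
```

Request:
{"op": "jog_arm", "data": {
  "plan": [
    [[0,0,-0.1],0],
    [[0,0,0],0],
    [[0,0,0],0]
  ]
}}

```text
clock: 10.65
tcp_pos: [0.635, -0.0409, 0.21]
orientation: [2.003, 2.42, 0.0]
contact_force: [0.2, 0.3, -0.5]
grip_width: 0.0133
```

```bash
python3 st.py
python3 - <<'E'
from h import *
import cv2
f=grab_frame("scene")[:,:,::-1]
cv2.imwrite("pics/g4.png",cv2.resize(f[170:300,190:310],None,fx=4.6,fy=4.6,interpolation=2))
E
```

```text
10.65 [-0.3554  0.5447  0.4458  1.7602 -0.2889  0.9015  0.4029] [ 0.635  -0.0409  0.21  ] yang 0.187926818408004 tilt [0.0004 0.    ] F [ 0.1894  0.2824 -0.5454] w 0.013262374304117452
```

View pics/g4.png

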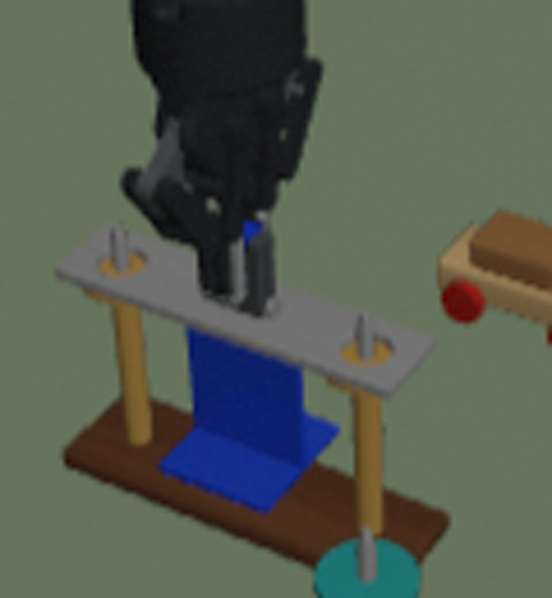

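Both pins are through the eyes and the load has nearly come off the wrist. One more millimetre down, then release.

Request:
{"op": "jog_arm", "data": {
  "plan": [
    [[0,0,-0.1],0],
    [[0,0,0],0],
    [[0,0,0],0]
  ]
}}

```text
clock: 11.0
tcp_pos: [0.635, -0.0409, 0.21]
orientation: [2.003, 2.42, 0.001]
contact_force: [-2.9, 1.0, 6.7]
grip_width: 0.0132
```

Request:
{"op": "jog_arm", "data": {
  "plan": [
    [[0,0,0],0],
    [[0,0,0],0],
    [[0,0,0],0],
    [[0,0,0],0],
    [[0,0,0],0],
    [[0,0,0],0]
  ],
  "hand": 5
}}

```text
clock: 11.6
tcp_pos: [0.6348, -0.0409, 0.2089]
orientation: [-2.003, -2.42, 0.0]
contact_force: [-0.2, 0.3, 0.5]
grip_width: 0.0501
```

Request:
{"op": "jog_arm", "data": {
  "plan": [
    [[0,0,0.5],0],
    [[0,0,1],0],
    [[0,0,2],0],
    [[0,0,2],0],
    [[0,0,2],0],
    [[0,0,3],0],
    [[0,0,3],0],
    [[-3,0,0],0],
    [[-3,0,0],0],
    [[-3,0,0],0],
    [[0,0,0],0],
    [[0,0,0],0]
  ]
}}

```text
clock: 12.8
tcp_pos: [0.5449, -0.0409, 0.3451]
orientation: [2.003, 2.419, 0.003]
contact_force: [0.1, 0.0, -0.4]
grip_width: 0.0498
```

```bash
python3 st.py
python3 - <<'E'
from h import *
import cv2
f=grab_frame("scene")[:,:,::-1]
cv2.imwrite("pics/g5.png",np.hstack([cv2.resize(f[180:300,195:305],(440,480),interpolation=2),cv2.resize(f[100:320,100:480],(360,480)) if 0 else cv2.resize(f,(360,270)).copy() if 0 else cv2.copyMakeBorder(cv2.resize(f,(360,270)),0,210,0,0,0)]))
E
```

```text
12.8 [-0.4705  0.239   0.5184  1.8446 -0.1338  1.0901  0.2854] [ 0.5449 -0.0409  0.3451] yang 0.1879496219560664 tilt [0.002  0.0009] F [ 0.1416  0.0022 -0.4038] w 0.0498203051897666
```

View pics/g5.png

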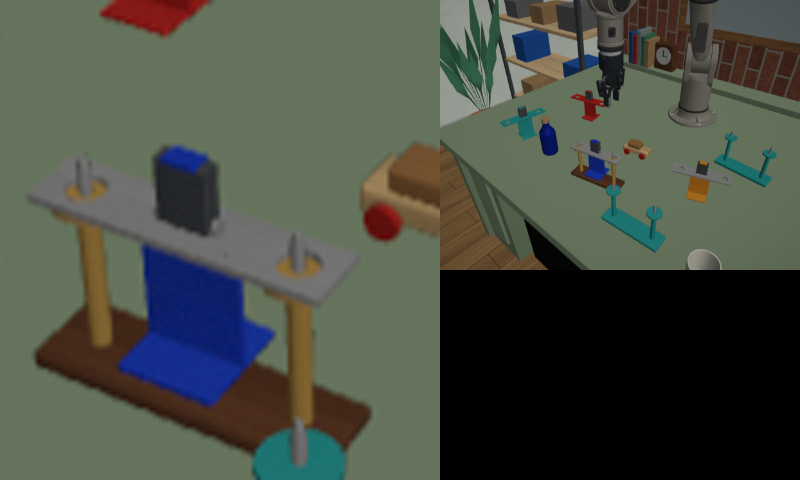

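The bar hangs level with a pin through each eye, seen at crop (85,185) and (298,262). The gripper is clear and the other objects haven't moved.

```bash
python3 -c "
from bench import *
print(hand_in())"
```

```text
the job is handed in; nothing more can be done
None
```

The blue photo holder now hangs on the brass twin-pin stand, released, and the job was handed in at about 13 s of the 48 s allowed.

- **Placement:** before lowering, the visible eyes measured within about 3 mm of the pins, against 8 mm of clearance. The last picture shows both pins up through the eyes and the bar level on both collars.
- **Forces:** the highest wrist force reported was about 7 N, during seating. After release the reading dropped to about zero and the gripper was clear.
- **Other objects:** the amber holder and the bottle look untouched in the last picture, as do the red and turquoise look-alikes. I judged this by eye and did not measure them again.
- **Disagreement:** the two cameras differed by 3–6 mm on the holder's x position before the grasp. I used the top camera's value, and nothing in the grasp or fit suggested it was wrong.

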